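# Set a syringe pump's plunger to the red fill line

## Robot

A 6-joint arm with a two-finger parallel gripper is mounted at the origin on the work surface. World frame = base frame: x ahead of the robot, y to its left, z up, the work surface at z = 0. Lengths are in m, angles in rad, forces in N, time in s.
With the tool pointing down it reaches from about 0.35 to 0.775 m from the base axis. Payload 5.5 kg.
Tool frame: the origin (TCP) lies at the very end of the fingers, on their centre line; the grasp point (between the pads) lies env.hold_point_z behind it (env.hold_point_z is the distance from the TCP to the grasp point, in m); z points along the fingers, y is the line along which they close (so a half turn about z gives the same grasp; the last joint's range is limited). The gripper opens to 85 mm and grips with 20 to 120 N. Pads are 22 mm wide; open, the fingers measure 114 mm over their backs; the gripper's body (76 mm by 85 mm) begins 54 mm behind the grasp point. The pads swing forward as they close: fully open they stand 13 mm farther back than shut.
Start: joints at [1.044, 0.313, 0.046, 1.304, 0, 1.431], TCP at [0.217, 0.533, 0.231] pointing down, gripper open.
Joint ranges: [-2.76, 2.76], [-0.86, 1.69], [-1.03, 1.26], [-2.2, 2.34], [-1.47, 1.5], [-3.14, 3.14]. Speed limits (rad/s): [2.57, 2.57, 3.14, 3.14, 3.14, 3.14].

## Interface

Orientations are given as a unit quaternion [w, x, y, z].
In Python, from workcell import env gives the robot as it stands.
- The arm moves only by the tool carry_out, never from a script. Its argument "steps" is a list of rows, each a list of 3 entries, a list of its own where there are three numbers: the turn, a rotation vector about the tool's x, y, z in degrees, then the shift along the tool's x, y, z in cm, then the closure in counts, from 0 (fully open) to 255 (shut). A call has exactly 8 rows; each row is the pose to reach, as a shift and turn from the pose commanded when the call began, along the tool's axes at that moment; what a row does not reach only later rows make up. A row lasts 1/8 s, in which the tool goes at most 62.5 mm and 10.7 degrees, less where a joint would pass 70% of its speed; a pose out of reach is approached as far as the arm can. A call with a gripper value outside its range is refused whole. The fingers move at their own pace and stop on an object; "force" is the grip in N (left out, the last holds). Time passes only in rows, so rows that repeat a pose let the fingers close, or fill a call up. It gives the time, the measured TCP pose, the force, the opening and the grip force at its end, in the units of the state.
- env.get_state(): the state, without advancing time (a new reading comes with each control period).
- env.read_camera(name): name is "side" or "top" or "wrist"; returns (picture, depth): 384x512x3 uint8, red, green, blue; 384x512 float32, m along the optical axis (not along the pixel's ray), 0 where there is no reading.
- env.get_calibration(name): a dict with "fx", "fy", "cx", "cy" (pixels), "D" ([k1, k2, p1, p2, k3] as OpenCV has them; the pictures are not rectified), "origin" and "orientation" of the camera in the world. Camera axes: x right, y up, looking along -z (the intrinsics and any distortion apply to the point x, -y, -z); pixel columns grow to the right and rows downward; lengths in m; the calibration is good to about 2 mm. A picture is of the moment at which its call begins: read the wrist's pose just before it. get_calibration takes no time and is no camera call; for the wrist camera it gives the pose at the moment of the call.
- env.hand_in(): hands the job in; it is judged then, once.
The state is a dict: "clock": time; "joint_pos": joint angles; "qvel": joint speeds; "tau": joint torques, N m; "tcp_pos": TCP position; "orientation": TCP orientation; "wrist_force": force on the tool from outside, world axes, zero at the start; "ft_torque": the same for the moment, N m; "finger_gap": finger opening in m; "grip_force": force on a finger pad.
Only numpy, scipy, OpenCV 4.12 (cv2) and the standard library are available. Lean on these libraries where they do the work, as an engineer would, in place of code of your own. Each camera call takes 0.05 s, during which the arm holds its last target. There are 200 camera calls.

## Task

Set the syringe pump for its run: with a fingertip on top of the black knurled thumbwheel at the end of the pump, roll the wheel until the front face of the black plunger seal has come up to the red line on the clear barrel, and do not run past it. Move the plunger only by the wheel, never by pushing the blue pusher block or the syringe, then take the finger away; nothing needs to be gripped, and the things standing around the pump are left alone.

Things in the scene. Friction and masses are not known exactly. Their poses are not given: they have to be found in the camera images.
- pump: syringe pump, fixed: white housing 132 (x) x 324 (y) x 51 mm high; end blocks and rods on top reach 89 mm. Origin on the bench below the carriage axis. y runs along lead screw and syringe towards the nozzle, x points away from the keypad (which faces the robot, turned up to 20 degrees), z up. The thumbwheel is at the -y end.
- wheel: black knurled thumbwheel on the lead screw: 50 mm diameter over its 24 rounded ribs (2 mm proud), 15 mm wide, two white index lines. Origin at its centre, 75 mm above the bench; it turns about its y axis (the pump's y). Turns stiffly, about 2 N at the rim, and stays where left. Between two bearing blocks whose tops are 13 mm lower than its own.
- wheel_top (a point): fixed point at the top of the wheel's rim, 100 mm above the bench, free from above; axes are the pump's. Dragging the wheel's top in the pump's +x (away from the keypad side) drives pusher and plunger in the pump's +y, into the barrel: 3 mm per radian, about 0.12 mm per mm of rim travel. Dragging in -x draws it back.
- pusher: blue pusher block on the guide rods, 118 mm (x) x 20 mm (y), reaching from 60 to 126 mm above the bench; it carries the white plunger of the syringe. Origin at bench height below the middle of the block. At the start its middle is 69 to 75 mm from the wheel's middle. Not to be touched.
- seal_front (a point): middle of the front face of the black plunger seal (24 mm diameter, 10 mm thick) inside the clear barrel, 108 mm above the bench, 115 mm from the pusher's origin in the pump's +y direction
- fill_mark: red line, 3 mm wide, drawn round the clear syringe barrel. Origin on the barrel's axis in the middle of the line's width, 108 mm above the bench; its axes are parallel to the pump's. At the start it is 10 to 26 mm ahead of the seal's front face in +y.
- syringe: clear 30 ml syringe barrel (25 mm diameter, 100 mm long) with its flange, nozzle, blue cap and hold-down clamp, fixed on the pump; origin that of the pump; the barrel's axis is 108 mm above the bench, over the lead screw, and runs from 0 to 100 mm in y; black graduation ticks every 2.6 mm. Up to 139 mm high at the clamp. Not to be touched.
- tube_rack: pink rack for small tubes, 80 x 116 x 30 mm (a few clear tube caps stand 6 mm above it). Origin in its middle at the underside; loose, to be left alone.
- blue_rack: blue tube rack, 72 x 136 x 45 mm, with white tube caps 6 mm above it. Origin in its middle at the underside; loose, to be left alone.
- reagent_bottle: amber bottle with blue cap, 52 mm wide, 115 mm tall, standing 95 to 125 mm beyond the wheel, off the wheel end of the pump. Origin in its middle at the underside; loose, to be left alone.
- beaker: clear beaker, 68 mm wide, 85 mm tall. Origin in its middle at the underside; loose, to be left alone.
- tip_box: blue box with a clear lid, 120 x 84 x 70 mm. Origin in its middle at the underside; loose, to be left alone.
- marker_pen: white marker pen with red cap, 125 mm long, 13 mm thick, lying in front of the pump (its keypad side). Origin in its middle at the underside; loose, to be left alone.
- pipette: white pipette lying on its side, about 245 mm long (its x axis points to the tip), 26 mm high; a finger rest juts out 44 mm to its -y side. Origin in its middle at the underside; loose, to be left alone.

How it is judged:
By the outcome, as a careful person would: the job done as asked, in the order asked, and still so for the second after the job is handed in, with the robot touching nothing.
It also fails if it takes over 56 s, if anything falls off the work surface, if the arm or the gripper's body presses on something with over 40 N, if the wrist force passes 120 N, or if a joint passes its speed limit or range.

## Working session

There is one attempt and no reset: what is moved stays moved. The work goes in short steps, Python scripts to look and compute and a tool call to move; the robot and the scene stay as the last step left them, time stands still between calls to the robot, and variables do not carry over. Pictures are saved under pics/ and viewed, at most 10 in all, crops included, and the job is handed in when it is done.

Besides the shell and the picture viewer there is one more tool, called after "Request:" by a JSON object that holds its "fn" and its "kwargs". carry_out: Moves the arm, as the interface text tells. Its arguments: {"type":"object","properties":{"steps":{"type":"array","items":{"type":"array"}},"force":{"type":"number"}},"required":["steps"]}

```bash
mkdir -p pics; ls; cat > h.py <<'E'
import numpy as np, cv2
from scipy.spatial.transform import Rotation as R
from workcell import env
def rot(q): return R.from_quat([q[1],q[2],q[3],q[0]])
def shot(n,f):
    c=env.get_calibration(n); p,d=env.read_camera(n)
    np.savez('pics/'+f+'.npz',p=p,d=d,**{k:np.array(v) for k,v in c.items()})
    cv2.imwrite('pics/'+f+'.png',p[...,::-1]); return p,d,c
def load(f): z=np.load('pics/'+f+'.npz'); return z['p'],z['d'],{k:z[k] for k in z.files}
def K(c): return np.array([[c['fx'],0,c['cx']],[0,c['fy'],c['cy']],[0,0,1.]],float)
def rays(c,uv):
    n=cv2.undistortPoints(np.array(uv,float).reshape(-1,1,2),K(c),np.array(c['D'],float)).reshape(-1,2)
    return rot(c['orientation']).apply(np.c_[n[:,0],-n[:,1],-np.ones(len(n))])
def atz(c,uv,z):
    r=rays(c,uv); o=np.array(c['origin']); return o+r*((z-o[2])/r[:,2])[:,None]
def atd(c,uv,d): return np.array(c['origin'])+rays(c,uv)*np.array(d)[:,None]
def proj(c,P):
    q=rot(c['orientation']).inv().apply(np.array(P,float)-np.array(c['origin'])); q=q*[1,-1,-1]
    return cv2.projectPoints(q,np.zeros(3),np.zeros(3),K(c),np.array(c['D'],float))[0].reshape(-1,2)
E
python3 - <<'E'
from h import *
s=env.get_state(); print(s['tcp_pos'],s['orientation'],env.hold_point_z,s['clock'])
for n in('top','side'):
    p,d,c=shot(n,n+'0'); print(n,c['origin'],c['fx'])
a=cv2.imread('pics/top0.png');b=cv2.imread('pics/side0.png')
E
```

```text
pics
[0.21664607 0.53208144 0.23040991] [-3.10369586e-04  1.92188388e-01  9.81357627e-01 -8.56937140e-04] 0.0187 0.0
top [0.40996176 0.02725956 1.20949557] 354.5404040713998
side [ 0.28878487 -0.84031825  0.97253643] 441.00524327691033
```

View pics/top0.png

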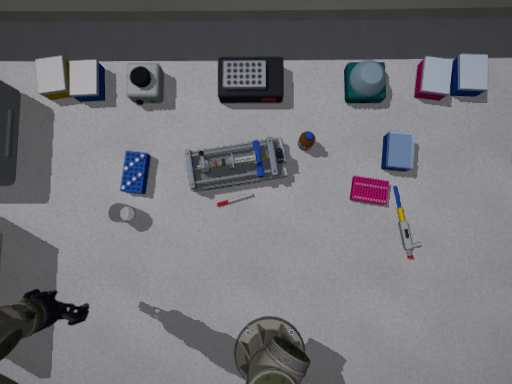

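View pics/side0.png

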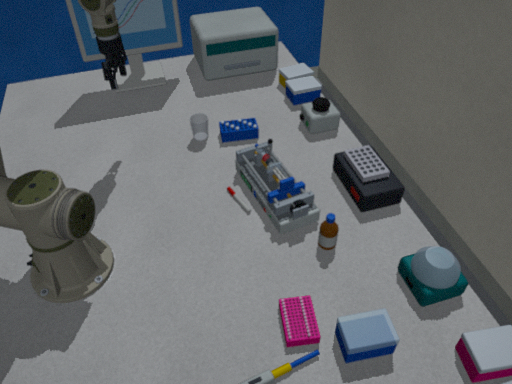

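The top view shows the pump at about (237,163), with the wheel at its right end near (281,156), the bottle at (307,140) and the pen at (236,201). The side view shows the wheel near (298,207). Next I'll enlarge the pump region.

```bash
python3 - <<'E'
from h import *
p,d,c=load('top0'); a=cv2.resize(p[125:205,175:325],None,fx=5,fy=5,interpolation=cv2.INTER_CUBIC)
cv2.imwrite('pics/topcrop.png',a[...,::-1])
print(atz(c,[(281,156),(186,170),(307,140)],.09).round(3))
for (u,v) in [(281,156),(278,156),(281,150),(284,160),(258,158)]: print(u,v,atd(c,[(u,v)],[d[v,u]]).round(3))
E
```

```text
[[ 0.633 -0.04   0.09 ]
 [ 0.589  0.264  0.09 ]
 [ 0.685 -0.123  0.09 ]]
281 156 [[ 0.632 -0.039  0.095]]
278 156 [[ 0.631 -0.03   0.097]]
281 150 [[ 0.651 -0.039  0.096]]
284 160 [[ 0.621 -0.05   0.082]]
258 158 [[0.619 0.034 0.128]]
```

View pics/topcrop.png

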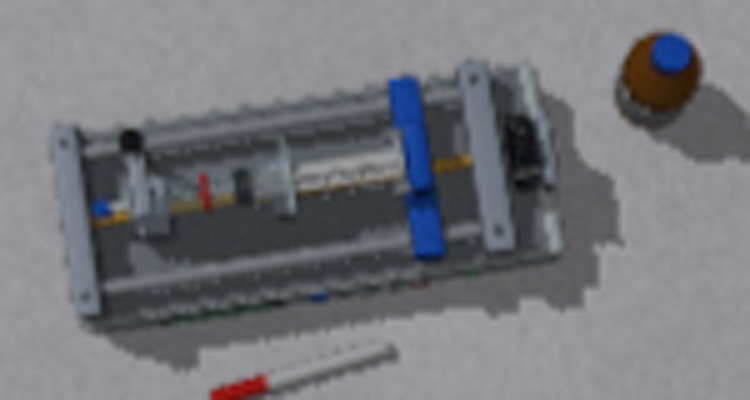

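The crop shows, in full-image pixels, the wheel at about (279,155), the pusher at (258,158), the seal at about (223,162) and the red line at (216,163). Next I'll work out the pump pose and the approach move.

```bash
cat >> h.py <<'E'
def plan(target,yaw,s=None):
    """tool y along pump x, pointing down; returns rotvec deg, shift cm in current tool axes (from measured pose)"""
    s=s or env.get_state(); r0=rot(s['orientation'])
    x=np.array([np.cos(yaw),np.sin(yaw),0]); z=np.array([0,0,-1.]); m=R.from_matrix(np.c_[np.cross(x,z),x,z])
    return np.rad2deg((r0.inv()*m).as_rotvec()).round(2), (r0.inv().apply(np.array(target)-s['tcp_pos'])*100).round(2)
E
python3 - <<'E'
from h import *
p,d,c=load('top0'); h=cv2.cvtColor(p,cv2.COLOR_RGB2HSV)
sub=np.zeros(d.shape,bool); sub[125:195,175:300]=1
def pts(m):
    v,u=np.nonzero(m&sub&(d>0)); return atd(c,np.c_[u,v],d[v,u])
bl=pts((h[...,0]>105)&(h[...,0]<125)&(h[...,1]>150)); bl=bl[(bl[:,2]>.11)&(bl[:,1]<.1)]
q=bl[:,:2]-bl[:,:2].mean(0); w=np.linalg.svd(q)[2][0]; print('pusher',len(bl),bl.mean(0).round(4),w,np.rad2deg(np.arctan2(w[1],w[0])),(q@w).min(),(q@w).max())
v,u=np.nonzero(sub&((h[...,0]<8)|(h[...,0]>172))&(h[...,1]>120)); print(np.c_[u,v,d[v,u]*1000].astype(int).tolist())
P=atd(c,np.c_[np.tile(np.arange(270,290),26),np.repeat(np.arange(142,168),20)],d[142:168,270:290].ravel()); k=P[:,2]>.092; print('wheel',P[k].mean(0),P[k].min(0),P[k].max(0))
s=env.get_state(); cw=env.get_calibration('wrist'); r0=rot(s['orientation'])
print('cam in tool',r0.inv().apply(np.array(cw['origin'])-s['tcp_pos']), (r0.inv()*rot(cw['orientation'])).as_matrix().round(3),cw['fx'])
yaw=np.deg2rad(8); print(plan([.61,.02,.30],yaw))
E
```

```text
pusher 66 [0.6253 0.0333 0.1245] [-0.99189233 -0.12708109] -172.69904789006523 -0.023358683147073143 0.020614401568274564
[[215, 160, 1107], [215, 161, 1103], [215, 162, 1107], [215, 163, 1102], [216, 163, 1103], [215, 164, 1110], [216, 164, 1102], [216, 165, 1104], [216, 166, 1110]]
wheel [ 0.63236344 -0.0328168   0.11792645] [ 0.40996176 -0.04245136  0.09237072] [0.6649569  0.02725956 1.20949557]
cam in tool [ 0.08213672 -0.00034235 -0.1438946 ] [[-0.     0.948  0.32 ]
 [ 1.     0.    -0.001]
 [-0.001  0.32  -0.948]] 305.53932874601264
(array([-9.000e-02,  4.000e-02,  5.984e+01]), array([-55.74, -32.6 ,  -6.91]))
```

Request:
{"fn": "carry_out", "kwargs": {"steps": [[[0, 0, 8], [-5, -3, -0.8], 255], [[0, 0, 16], [-10, -6, -1.6], 255], [[0, 0, 24], [-15, -9, -2.4], 255], [[0, 0, 32], [-20, -12, -3.2], 255], [[0, 0, 40], [-25, -15, -4], 255], [[0, 0, 48], [-30, -18, -4.8], 255], [[0, 0, 56], [-35, -21, -5.6], 255], [[0, 0, 60], [-39.5, -23.5, -5.6], 255]]}}

```text
clock: 1.1
tcp_pos: [0.4952, 0.164, 0.2877]
orientation: [0.0, 0.659, 0.753, 0.0]
wrist_force: [0.8, 0.5, -0.1]
finger_gap: -0.0002
grip_force: 0.0
```

```bash
python3 - <<'E'
from h import *
s=env.get_state(); print(s['clock'],s['tcp_pos'],s['finger_gap'])
print(plan([.61,.04,.29],np.deg2rad(7.3)))
E
```

```text
1.1 [0.49524744 0.16402408 0.2877114 ] -0.00015990014762831583
(array([ 0.05, -0.01,  0.32]), array([-13.82,   9.73,  -0.22]))
```

Request:
{"fn": "carry_out", "kwargs": {"steps": [[[0, 0, 0.3], [-4, 3, 0], 255], [[0, 0, 0.3], [-8, 6, 0], 255], [[0, 0, 0.3], [-11, 8, 0], 255], [[0, 0, 0.3], [-13.8, 9.7, 0], 255], [[0, 0, 0.3], [-13.8, 9.7, 0], 255], [[0, 0, 0.3], [-13.8, 9.7, 0], 255], [[0, 0, 0.3], [-13.8, 9.7, 0], 255], [[0, 0, 0.3], [-13.8, 9.7, 0], 255]]}}

```text
clock: 2.1
tcp_pos: [0.6086, 0.0433, 0.2877]
orientation: [0.0, 0.659, 0.752, 0.0]
wrist_force: [0.4, 1.0, 0.2]
finger_gap: -0.0003
grip_force: 0.0
```

```bash
python3 - <<'E'
from h import *
s=env.get_state(); print(s['clock'],s['tcp_pos']); shot('wrist','w1')
p,_,_=load('w1'); cv2.imwrite('pics/w1b.png',cv2.resize(p,(800,600),interpolation=cv2.INTER_CUBIC)[...,::-1])
E
```

```text
2.1 [0.60855369 0.04329436 0.28769216]
```

View pics/w1b.png

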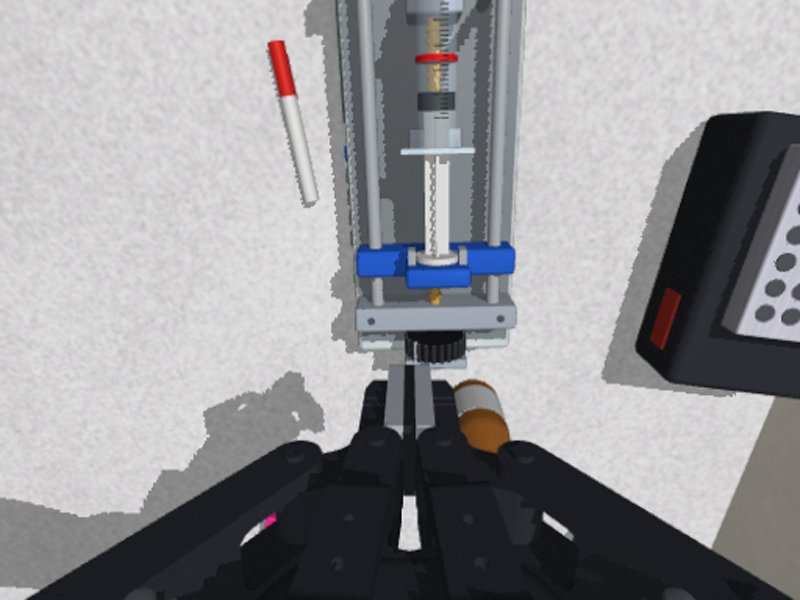

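The wrist view shows the whole chain: red line at (437,58), seal front edge at (437,93), pusher at (436,260) and wheel at (436,346), in 800x600 pixels. I'll measure these with sub-pixel profiles.

```bash
cat >> h.py <<'E'
def gap(f,c0,c1,r0,r1):
    """red-line rows and dark seal rows in columns c0..c1, rows r0..r1; mapped to z=.120"""
    p,d,c=load(f); q=p[r0:r1,c0:c1].astype(float).mean(1)
    return q,c
E
python3 - <<'E'
from h import *
p,d,c=load('w1')
for r in range(28,78): print(r,p[r,270:290:4].mean(0).astype(int) if 0 else p[r,272:288].mean(0).astype(int), end=' ; ' if r%3 else '\n')
print()
# wheel
for u in (272,279,286):
  print([ (r,)+tuple(atd(c,[(u,r)],[d[r,u]])[0].round(3)) for r in range(206,234,2)])
r=180; 
h=cv2.cvtColor(p,cv2.COLOR_RGB2HSV); v,u=np.nonzero((h[...,0]>105)&(h[...,0]<125)&(h[...,1]>150)&(d>0)); P=atd(c,np.c_[u,v],d[v,u]); P=P[(P[:,2]>.122)&(P[:,2]<.13)]
print(len(P),P.mean(0)); 
# rods: edges via cross-bar; axis direction from mark to wheel
E
```

```text
28 [116 114 104] ; 29 [112 111 105] ; 30 [136 135 125]
31 [132 131 120] ; 32 [131 126 108] ; 33 [148 134 114]
34 [198  68  59] ; 35 [194  24  24] ; 36 [215  21  21]
37 [194  33  33] ; 38 [131  56  60] ; 39 [117  69  73]
40 [122  76  80] ; 41 [121 103  90] ; 42 [135 131 113]
43 [144 141 125] ; 44 [119 117 107] ; 45 [127 125 115]
46 [146 143 127] ; 47 [139 133 114] ; 48 [141 136 116]
49 [148 144 126] ; 50 [137 134 118] ; 51 [140 137 122]
52 [151 150 135] ; 53 [143 140 126] ; 54 [142 137 119]
55 [155 149 130] ; 56 [144 139 122] ; 57 [130 127 115]
58 [117 118 111] ; 59 [66 71 76] ; 60 [60 64 69]
61 [67 72 77] ; 62 [66 71 76] ; 63 [63 68 73]
64 [68 74 79] ; 65 [65 71 76] ; 66 [62 67 72]
67 [68 73 78] ; 68 [65 71 76] ; 69 [60 65 70]
70 [88 93 95] ; 71 [140 144 142] ; 72 [141 146 150]
73 [161 167 171] ; 74 [155 161 165] ; 75 [121 126 130]
76 [161 167 171] ; 77 [161 167 171] ; 
[(206, np.float64(0.629), np.float64(-0.013), np.float64(0.088)), (208, np.float64(0.629), np.float64(-0.016), np.float64(0.087)), (210, np.float64(0.63), np.float64(-0.018), np.float64(0.087)), (212, np.float64(0.631
[... 1842 characters left out ...]
t64(0.075)), (214, np.float64(0.649), np.float64(-0.025), np.float64(0.079)), (216, np.float64(0.648), np.float64(-0.024), np.float64(0.087)), (218, np.float64(0.648), np.float64(-0.025), np.float64(0.092)), (220, np.float64(0.647), np.float64(-0.024), np.float64(0.099)), (222, np.float64(0.647), np.float64(-0.027), np.float64(0.099)), (224, np.float64(0.648), np.float64(-0.03), np.float64(0.098)), (226, np.float64(0.648), np.float64(-0.032), np.float64(0.099)), (228, np.float64(0.649), np.float64(-0.035), np.float64(0.099)), (230, np.float64(0.649), np.float64(-0.037), np.float64(0.099)), (232, np.float64(0.651), np.float64(-0.045), np.float64(0.089))]
538 [0.62894706 0.03575906 0.12653549]
```

```bash
python3 - <<'E'
from h import *
p,d,c=load('w1')
for r in list(range(32,42))+list(range(56,62)): print(r,p[r,277:283].mean(0).astype(int))
for r in (35,36,64): print(r,p[r,258:300,0].tolist(), p[r,258:300,1].tolist())
# silhouettes of wheel black at row 222..228
for r in (222,226,229): k=np.nonzero(p[r,250:310].max(1)<50)[0]+250; print(r,k.min(),k.max(), d[r,k.min()+1],d[r,k.max()-1])
print(atz(c,[(279.6,35.8),(279.6,58.5)],.1205).round(4))
# rods
for r in (20,100,140): print(r, [ (u,p[r,u].astype(int).mean().astype(int), round(float(atd(c,[(u,r)],[d[r,u]])[0,2]),3)) for u in list(range(228,248,1))][:0])
v,u=np.mgrid[60:150,220:330]; P=atd(c,np.c_[u.ravel(),v.ravel()],d[60:150,220:330].ravel())
for a,b in((.07,.0905),(.0905,.1)):
  pass
k=(P[:,2]>.078)&(P[:,2]<.092)
for lo,hi in((.56,.61),(.645,.70)):
  q=P[k&(P[:,0]>lo)&(P[:,0]<hi)]; f=np.polyfit(q[:,1],q[:,0],1); print(len(q),f,np.rad2deg(np.arctan(-f[0])))
E
```

```text
32 [159 146 112]
33 [175 147 111]
34 [222  73  56]
35 [228  25  25]
36 [229  25  25]
37 [197  41  42]
38 [135  63  66]
39 [122  75  77]
40 [126  76  78]
41 [142 120  95]
56 [164 150 115]
57 [147 137 111]
58 [123 118 101]
59 [69 74 78]
60 [61 65 69]
61 [70 76 79]
35 [85, 85, 85, 85, 86, 85, 85, 86, 94, 103, 131, 145, 159, 169, 179, 190, 198, 209, 214, 220, 224, 229, 232, 233, 235, 172, 120, 112, 136, 207, 215, 207, 198, 183, 153, 137, 135, 135, 135, 134, 135, 135] [89, 90, 89, 89, 90, 89, 90, 90, 68, 66, 55, 43, 32, 31, 32, 23, 21, 19, 16, 19, 22, 25, 28, 29, 30, 30, 25, 24, 25, 20, 22, 22, 21, 48, 81, 128, 141, 141, 141, 141, 141, 141]
36 [85, 86, 85, 86, 85, 85, 85, 83, 101, 116, 139, 154, 165, 177, 186, 194, 202, 209, 215, 220, 225, 229, 232, 233, 235, 222, 214, 209, 209, 218, 217, 212, 202, 188, 159, 139, 134, 135, 135, 134, 135, 134] [88, 89, 89, 89, 89, 87, 88, 75, 33, 25, 10, 9, 10, 11, 14, 16, 15, 17, 18, 19, 22, 27, 27, 29, 30, 27, 25, 21, 21, 17, 16, 16, 16, 13, 42, 122, 140, 142, 141, 140, 141, 141]
64 [83, 84, 84, 84, 82, 83, 83, 84, 83, 52, 40, 44, 48, 50, 54, 57, 59, 63, 64, 69, 71, 76, 79, 77, 78, 75, 72, 70, 69, 67, 65, 61, 58, 108, 128, 132, 132, 132, 132, 132, 132, 131] [87, 88, 88, 87, 87, 87, 88, 88, 89, 56, 44, 47, 52, 55, 60, 61, 65, 68, 70, 75, 77, 81, 84, 83, 85, 82, 79, 76, 75, 72, 71, 67, 62, 115, 136, 138, 139, 139, 139, 139, 139, 139]
222 260 295 0.37629092 0.3750414
226 261 295 0.37899816 0.37420422
229 269 290 0.37074506 0.37247893
[[0.6087 0.1674 0.1205]
 [0.6116 0.1486 0.1205]]
20 []
100 []
140 []
777 [-0.10611674  0.58614139] 6.0573723338726095
738 [-0.15955284  0.68000884] 9.065294466341822
```

```bash
python3 - <<'E'
from h import *
y=np.deg2rad(7.7); X=np.array([np.cos(y),np.sin(y),0]); W=np.array([.637,-.033,.1])
print(plan(W-X*.010+[0,0,.012],y))
E
```

```text
(array([ 0.02, -0.  , -0.1 ]), array([-7.93,  0.8 , 17.57]))
```

Request:
{"fn": "carry_out", "kwargs": {"steps": [[[0, 0, -0.1], [-4, 0.4, 3], 255], [[0, 0, -0.1], [-7.9, 0.8, 6], 255], [[0, 0, -0.1], [-7.9, 0.8, 10], 255], [[0, 0, -0.1], [-7.9, 0.8, 14], 255], [[0, 0, -0.1], [-7.9, 0.8, 16.5], 255], [[0, 0, -0.1], [-7.9, 0.8, 17.5], 255], [[0, 0, -0.1], [-7.9, 0.8, 17.5], 255], [[0, 0, -0.1], [-7.9, 0.8, 17.5], 255]]}}

```text
clock: 3.15
tcp_pos: [0.6283, -0.0349, 0.1138]
orientation: [0.001, 0.658, 0.753, 0.001]
wrist_force: [-0.2, 0.1, 0.5]
finger_gap: 0.0001
grip_force: 0.0
```

```bash
python3 - <<'E'
from h import *
y=np.deg2rad(7.7); X=np.array([np.cos(y),np.sin(y),0]); W=np.array([.637,-.033,.1])
print(plan(W-X*.010+[0,0,.0],y))
shot('wrist','w2')
p,_,_=load('w2'); cv2.imwrite('pics/w2b.png',cv2.resize(p[100:300,120:400],(770,550),interpolation=cv2.INTER_CUBIC)[...,::-1])
E
```

```text
(array([ 0.14,  0.04, -0.05]), array([ 0.07, -0.12,  1.38]))
```

View pics/w2b.png

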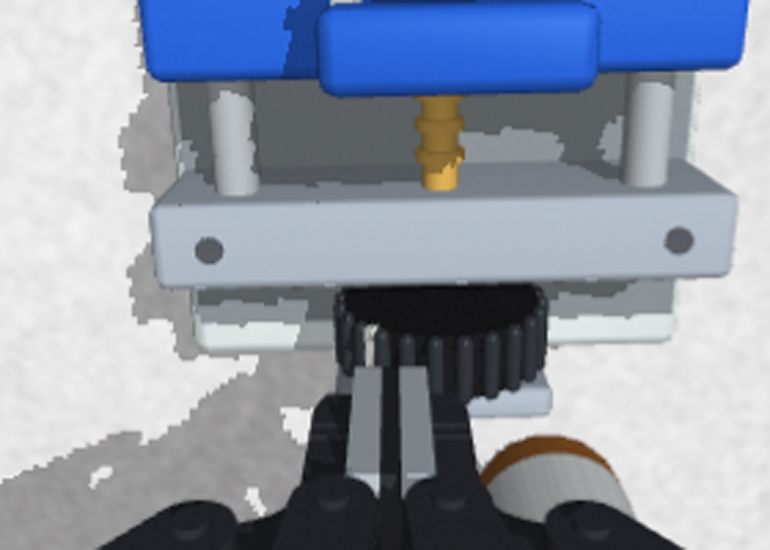

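The tip is at crop (390,365) and the wheel centre at column 441, so the tip is about 12 mm to the -x side, as intended. It has a clear path down to the wheel. First test stroke:

Request:
{"fn": "carry_out", "kwargs": {"steps": [[[0, 0, 0], [0, -0.1, 1.2], 255], [[0, 0, 0], [0, -0.1, 1.5], 255], [[0, 0, 0], [0, 0.3, 1.5], 255], [[0, 0, 0], [0, 0.8, 1.5], 255], [[0, 0, 0], [0, 1.3, 1.5], 255], [[0, 0, 0], [0, 1.8, 1.5], 255], [[0, 0, 0], [0, 2.3, 1.5], 255], [[0, 0, 0], [0, 2.3, 1.5], 255]]}}

```text
clock: 4.2
tcp_pos: [0.6511, -0.0314, 0.0981]
orientation: [0.001, 0.658, 0.753, 0.001]
wrist_force: [0.7, 1.8, 5.7]
finger_gap: -0.0002
grip_force: 3.1
```

```bash
cat >> h.py <<'E'
def pusher(f):
    "edge y of blue pusher top: mean of blue top points along pump y"
    p,d,c=load(f); h=cv2.cvtColor(p,cv2.COLOR_RGB2HSV)
    m=(h[...,0]>105)&(h[...,0]<125)&(h[...,1]>150)&(d>0); v,u=np.nonzero(m); P=atd(c,np.c_[u,v],d[v,u])
    y=np.deg2rad(7.7); t=P@np.array([-np.sin(y),np.cos(y),0]); k=(P[:,2]<.115)&(P[:,2]>.08); return np.median(t[k]),np.percentile(t,[2,50]),len(t)
E
python3 - <<'E'
from h import *
shot('wrist','w3'); print(pusher('w1'),pusher('w2'),pusher('w3'))
E
```

```text
(np.float64(-0.04654070906321711), array([-0.05787595, -0.04647548]), 1843) (np.float64(-0.04794321759447253), array([-0.05834479, -0.04889835]), 8255) (np.float64(-0.044740317398085365), array([-0.0550864 , -0.04588438]), 10135)
```

Request:
{"fn": "carry_out", "kwargs": {"steps": [[[0, 0, 0], [0, 0, -1], 255], [[0, 0, 0], [0, -1.5, -1.2], 255], [[0, 0, 0], [0, -2.6, -0.8], 255], [[0, 0, 0], [0, -2.6, 0], 255], [[0, 0, 0], [0, -2.1, 0], 255], [[0, 0, 0], [0, -1.4, 0], 255], [[0, 0, 0], [0, -0.7, 0], 255], [[0, 0, 0], [0, 0, 0], 255]]}}

```text
clock: 5.25
tcp_pos: [0.6516, -0.0314, 0.0991]
orientation: [0.001, 0.658, 0.753, 0.001]
wrist_force: [-1.1, 1.8, 5.7]
finger_gap: 0.0
grip_force: 2.7
```

Request:
{"fn": "carry_out", "kwargs": {"steps": [[[0, 0, 0], [0, 0, -1], 255], [[0, 0, 0], [0, -1.5, -1.2], 255], [[0, 0, 0], [0, -2.6, -0.8], 255], [[0, 0, 0], [0, -2.6, 0], 255], [[0, 0, 0], [0, -2.1, 0], 255], [[0, 0, 0], [0, -1.4, 0], 255], [[0, 0, 0], [0, -0.7, 0], 255], [[0, 0, 0], [0, 0, 0], 255]]}}

```text
clock: 6.25
tcp_pos: [0.6516, -0.0312, 0.0988]
orientation: [0.001, 0.658, 0.753, 0.001]
wrist_force: [-1.3, 1.5, 3.9]
finger_gap: -0.0001
grip_force: 1.5
```

```bash
python3 - <<'E'
from h import *
shot('wrist','w4'); print(pusher('w2'),pusher('w3'),pusher('w4')); print(env.get_state()['tcp_pos'])
E
```

```text
(np.float64(-0.04794321759447253), array([-0.05834479, -0.04889835]), 8255) (np.float64(-0.044740317398085365), array([-0.0550864 , -0.04588438]), 10135) (np.float64(-0.038382223861744724), array([-0.04842577, -0.03947078]), 10329)
[ 0.65230443 -0.03118242  0.0983186 ]
```

Request:
{"fn": "carry_out", "kwargs": {"steps": [[[0, 0, 0], [0, 0, -1], 255], [[0, 0, 0], [0, -1.5, -1.2], 255], [[0, 0, 0], [0, -2.6, -0.8], 255], [[0, 0, 0], [0, -2.6, 0.05], 255], [[0, 0, 0], [0, -2.1, 0.05], 255], [[0, 0, 0], [0, -1.4, 0.05], 255], [[0, 0, 0], [0, -0.7, 0.05], 255], [[0, 0, 0], [0, 0, 0.05], 255]]}}

```text
clock: 7.3
tcp_pos: [0.6515, -0.0317, 0.0982]
orientation: [0.001, 0.658, 0.753, 0.001]
wrist_force: [-1.7, -0.6, 2.9]
finger_gap: 0.0002
grip_force: 1.2
```

Request:
{"fn": "carry_out", "kwargs": {"steps": [[[0, 0, 0], [0, 0, -1], 255], [[0, 0, 0], [0, -1.5, -1.2], 255], [[0, 0, 0], [0, -2.6, -0.8], 255], [[0, 0, 0], [0, -2.6, 0], 255], [[0, 0, 0], [0, -2.1, 0], 255], [[0, 0, 0], [0, -1.4, 0], 255], [[0, 0, 0], [0, -0.7, 0], 255], [[0, 0, 0], [0, 0, 0], 255]]}}

```text
clock: 8.3
tcp_pos: [0.652, -0.0312, 0.0988]
orientation: [0.001, 0.658, 0.753, 0.001]
wrist_force: [-1.3, 2.1, 4.7]
finger_gap: -0.0001
grip_force: 2.4
```

Request:
{"fn": "carry_out", "kwargs": {"steps": [[[0, 0, 0], [0, 0, -1.5], 255], [[0, 0, 0], [0, -1.5, -4], 255], [[0, 0, 0], [2, -2.4, -9], 255], [[0, 0, 0], [6, -3, -13], 255], [[0, 0, 0], [11, -3, -14], 255], [[0, 0, 0], [15, -3, -14], 255], [[0, 0, 0], [15, -3, -14], 255], [[0, 0, 0], [15, -3, -14], 255]]}}

```text
clock: 9.3
tcp_pos: [0.6005, 0.1127, 0.2369]
orientation: [0.0, 0.658, 0.753, -0.0]
wrist_force: [0.7, 0.3, -1.0]
finger_gap: 0.0
grip_force: 0.0
```

```bash
python3 - <<'E'
from h import *
s=env.get_state();print(s['clock'],s['tcp_pos']);p,d,c=shot('wrist','w5'); 
print(proj(c,[[.6087,.1674,.1205],[.6116,.1486,.1205]]))
cv2.imwrite('pics/w5b.png',cv2.resize(p[40:240,150:400],(750,600),interpolation=cv2.INTER_CUBIC)[...,::-1])
E
```

```text
9.3 [0.60052232 0.1126907  0.23685694]
[[279.92053246 120.00063653]
 [279.91362477 142.63966539]]
```

View pics/w5b.png

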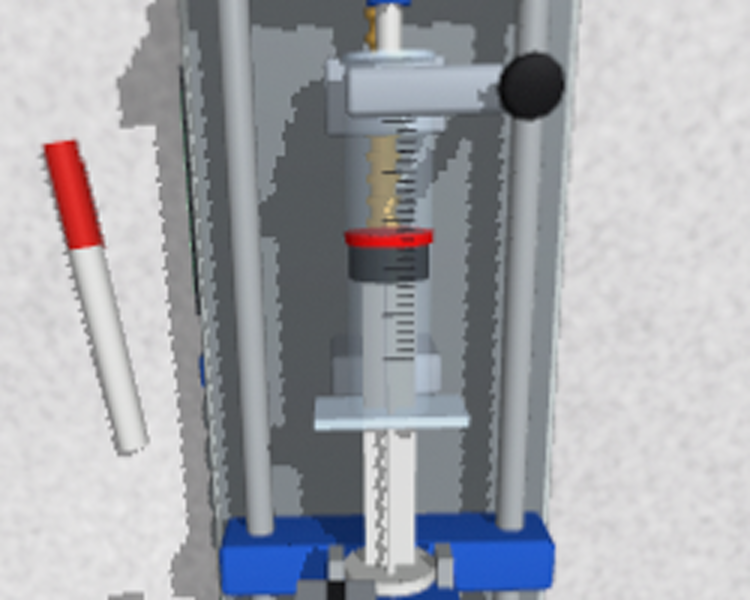

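The red line is at crop (388,237). The seal runs from the line's lower edge down to its rear edge at (388,280), so its front is now close to the line. I'll measure this precisely.

```bash
python3 - <<'E'
from h import *
p,d,c=load('w5')
for r in list(range(112,137)): print(r,p[r,272:281].mean(0).astype(int), atz(c,[(278,r)],.1205)[0,1].round(4))
E
```

```text
112 [152 141 113] 0.1736
113 [119 111  91] 0.1728
114 [152 138 107] 0.172
115 [149 122 101] 0.1712
116 [140  81  81] 0.1704
117 [138  71  77] 0.1696
118 [164  56  60] 0.1688
119 [209  27  29] 0.168
120 [215  17  17] 0.1672
121 [215  17  17] 0.1664
122 [136  51  54] 0.1656
123 [74 68 74] 0.1647
124 [65 72 77] 0.1639
125 [65 72 77] 0.1631
126 [65 71 77] 0.1623
127 [65 72 77] 0.1615
128 [65 72 77] 0.1606
129 [57 62 68] 0.1598
130 [63 69 74] 0.159
131 [65 72 77] 0.1582
132 [65 71 77] 0.1573
133 [65 71 77] 0.1565
134 [108 115 120] 0.1557
135 [151 159 163] 0.1548
136 [160 167 172] 0.154
```

The front is about 1.4 mm behind the line's middle, right at its near edge. One more short stroke of about 7 mm should bring it to just short of the middle.

Request:
{"fn": "carry_out", "kwargs": {"steps": [[[0, 0, 0], [-4, 0.5, 0], 255], [[0, 0, 0], [-9, 1, 1], 255], [[0, 0, 0], [-13, 1.4, 5], 255], [[0, 0, 0], [-15, 1.4, 10], 255], [[0, 0, 0], [-15, 1.4, 12.5], 255], [[0, 0, 0], [-15, 1.4, 13], 255], [[0, 0, 0], [-15, 1.4, 13], 255], [[0, 0, 0], [-15, 1.4, 13], 255]]}}

```text
clock: 10.35
tcp_pos: [0.6354, -0.0341, 0.1086]
orientation: [0.001, 0.658, 0.753, 0.001]
wrist_force: [-0.1, 0.9, 0.4]
finger_gap: 0.0002
grip_force: 0.0
```

Request:
{"fn": "carry_out", "kwargs": {"steps": [[[0, 0, 0], [0, 0, 0.8], 255], [[0, 0, 0], [0, 0, 1], 255], [[0, 0, 0], [0, 0.2, 1], 255], [[0, 0, 0], [0, 0.4, 1], 255], [[0, 0, 0], [0, 0.6, 1], 255], [[0, 0, 0], [0, 0.7, 1], 255], [[0, 0, 0], [0, 0.7, 1], 255], [[0, 0, 0], [0, 0.7, 0], 255]]}}

```text
clock: 11.35
tcp_pos: [0.6411, -0.0326, 0.1072]
orientation: [0.0, 0.658, 0.753, 0.0]
wrist_force: [-0.5, -0.5, -0.4]
finger_gap: -0.0
grip_force: 0.0
```

Request:
{"fn": "carry_out", "kwargs": {"steps": [[[0, 0, 0], [0, 0, -1.5], 255], [[0, 0, 0], [0, -0.5, -4], 255], [[0, 0, 0], [2, -1, -8], 255], [[0, 0, 0], [6, -1.7, -12], 255], [[0, 0, 0], [11, -2.1, -13], 255], [[0, 0, 0], [15, -2.1, -13], 255], [[0, 0, 0], [15, -2.1, -13], 255], [[0, 0, 0], [15, -2.1, -13], 255]]}}

```text
clock: 12.35
tcp_pos: [0.6004, 0.1128, 0.2371]
orientation: [0.0, 0.658, 0.753, -0.0]
wrist_force: [0.6, 0.2, 1.1]
finger_gap: -0.0003
grip_force: 0.0
```

```bash
python3 - <<'E'
from h import *
s=env.get_state();print(s['clock'],s['tcp_pos']);p,d,c=shot('wrist','w6'); 
for r in list(range(112,137)): print(r,p[r,272:281].mean(0).astype(int), atz(c,[(278,r)],.1205)[0,1].round(4))
cv2.imwrite('pics/w6b.png',cv2.resize(p[90:160,240:320],(800,600)[:0] or (640,560),interpolation=cv2.INTER_CUBIC)[...,::-1])
E
```

```text
12.35 [0.60044279 0.11277922 0.2370767 ]
112 [148 138 113] 0.1737
113 [126 116  95] 0.1729
114 [138 126  99] 0.1721
115 [150 130 105] 0.1713
116 [141  85  83] 0.1705
117 [138  71  77] 0.1697
118 [157  59  64] 0.1689
119 [208  28  29] 0.1681
120 [215  17  17] 0.1673
121 [215  16  16] 0.1665
122 [157  39  42] 0.1657
123 [86 67 72] 0.1648
124 [65 71 77] 0.164
125 [65 71 77] 0.1632
126 [65 71 77] 0.1624
127 [65 71 77] 0.1616
128 [65 71 77] 0.1607
129 [57 62 68] 0.1599
130 [63 69 75] 0.1591
131 [65 71 77] 0.1583
132 [65 71 77] 0.1574
133 [106 113 118] 0.1566
134 [151 158 163] 0.1558
135 [160 167 171] 0.1549
136 [160 167 171] 0.1541
```

View pics/w6b.png

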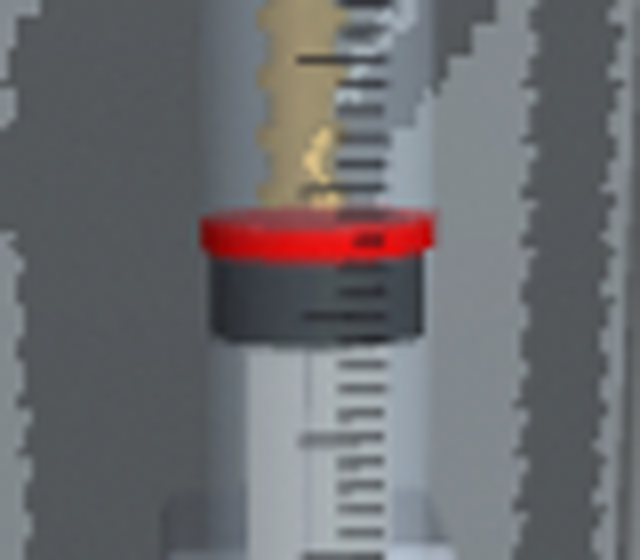

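The red line spans crop rows 212 to 258 and the seal's rear edge is at row 345. That puts the front face inside the line, about 0.4 mm short of its middle and not past it. The finger is clear, so I'll hand in.

```bash
python3 -c "
from h import *
print(env.hand_in())"
```

```text
the job is handed in; nothing more can be done
None
```

I rolled the wheel by fingertip until the seal's front face was on the red line, by my measurement about 0.4 mm short of its middle and not past it; the finger is clear of the pump, and the job was handed in at about 12.4 s.

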